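Reset the vial reader and hold its shuttle out at the index mark

ROBOT

A 6-joint arm with a two-finger parallel gripper is mounted at the origin on a cart in front of the work surface, level with it; the furniture and walls round the work are solid. World frame = base frame: x ahead of the robot, y to its left, z up, the work surface at z = 0. Lengths are in mm, angles in rad, forces in N, time in s.
With the tool pointing down it reaches from about 325 to 900 mm from the base axis. Payload 6.1 kg.
Tool frame: the origin (TCP) lies at the very end of the fingers, on their centre line; the grasp point (between the pads) lies 19 mm behind it (r.grasp_offset is the distance from the TCP to the grasp point, in mm); z points along the fingers, y is the direction in which the jaws open and shut (so a half turn about z gives the same grasp; the last joint's range is limited). The gripper opens to 85 mm and grips with 20 to 120 N. Pads are 22 mm wide; open, the fingers measure 114 mm over their backs; the gripper's body (76 mm by 85 mm) begins 54 mm behind the grasp point. The pads swing forward as they close: fully open they stand 13 mm farther back than shut.
Start: joints at [-1.386, 0.22, 1.526, -0, 1.395, -0.126], TCP at [191.131, -595.05, 231.3] pointing down, gripper open.
Joint ranges: [-2.98, 2.98], [-0.91, 2.08], [0.09, 2.57], [-1.24, 4.39], [0.2, 2.65], [-2.68, 2.68]. Speed limits (rad/s): [2.57, 2.57, 3.01, 3.14, 3.14, 3.14].

INTERFACE

Orientations are given as a unit quaternion [x, y, z, w].
In Python, from plant import r gives the robot as it stands. Calls block until the motion is done:
- r.movep(position, orientation): joint-space move of the TCP to a pose.
- r.servo_line(position, orientation=None, feed=150, contact_N=None): straight line of the TCP; orientation=None keeps the orientation; feed is the mean speed in mm/s. With contact_N (N) it stops when the force on the tool has changed by that much, and returns True; else False.
- r.move_j(angles): joint-space move.
- r.gripper_to(opening, force=None): opening from 0.0 (shut) to 1.0 (fully open); force is the grip in N (None keeps the last); returns when the fingers have stopped.
- r.dwell(seconds).
- r.ik(position, orientation): joint angles nearest the present ones, or None.
- r.grab_frame(name): name is "scene" or "side" or "wrist"; returns the picture (384x512x3 uint8, blue, green, red); there is no depth.
- r.camera_model(name): a dict with "mtx" (3x3 intrinsics, pixels), "D" ([k1, k2, p1, p2, k3] as OpenCV has them; the pictures are not rectified), "rvec" (rotation vector, rad) and "tvec" (3), from world to camera coordinates, as OpenCV has them. Camera axes: x right, y down, z forward; pixel columns grow to the right and rows downward; lengths in mm; the calibration is good to about 2 mm. A picture is of the moment at which its call begins: read the wrist's pose just before it. camera_model takes no time and is no camera call; for the wrist camera it gives the pose at the moment of the call.
A pose or a line that the arm cannot do raises r.MotionError and nothing moves.
- r.hand_in(): hands the job in, once; it reports no verdict.
Readings, each from a call of its own:
- r.get_time(): time.
- r.get_q(): joint angles.
- r.get_joint_velocities(): joint speeds.
- r.get_effort(): joint torques, N m.
- r.get_ee_pos(): TCP position.
- r.get_ee_rot(): TCP orientation.
- r.get_wrist_force(): force on the tool from outside, world axes, zero at the start.
- r.get_torque(): the same for the moment, N m.
- r.get_width(): opening from 0.0 (shut) to 1.0 (fully open).
Only numpy, scipy, OpenCV 4.12 (cv2) and the standard library are available. Lean on these libraries where they do the work, as an engineer would, in place of code of your own. Each camera call takes 0.05 s, during which the arm holds its last target. There are 200 camera calls.

TASK

The vial reader has tripped: press the head of the stop station right down and let it spring up, then turn it clockwise to its end stop to reset it. Only then draw the reader's spring-loaded shuttle out by its upright grip, its vial staying upright in the cup, until the pointer is level with the ridge of the index clamp, and finish while still holding it there, as it springs back if let go. Leave the loose vial, the marker pen and the timer where they are.

Things in the scene. Friction and masses are not known exactly. Their poses are not given: they have to be found in the camera images.
- reader: Vial reader, fixed to the bench: a grey foot plate 300 mm long (x) by 115 mm wide with a white hood, 117 mm high over the bench, on its rear; origin under the middle of the plate, x from the open front to the hood. The hood's front is 85 mm behind the grip when the shuttle is home; the vial in the shuttle reaches 92 mm over the bench.
- shuttle_grip (a point): Pinching point in the upright grip of the shuttle: a dark grey plate 12 mm thick (x) by 30 mm wide (y) in front of the white hood; its top is 23 mm above this point, and it stands free down to 34 mm below it, where a flat foot 22 by 50 mm and a strip to the hood join it. x points from the grip straight in to the hood; the shuttle is drawn out along -x.
- cup (a point): Floor of the shuttle's vial cup (14 mm deep, 28 mm inside), 105 mm behind the grip, travels with the shuttle.
- sample: White vial, 25 mm across, 56 mm tall, standing loose in the shuttle's cup, inside the hood at the start; origin at the centre of its underside. It must stay standing in the cup.
- shuttle (a joint): How far the shuttle is drawn out, m: 0 home in the hood, end stop 0.085. A spring pulls it home with about 3 N at 0 rising to about 10 N at the end stop.
- shuttle_pointer (a point): Tip of the flat dark pointer that sticks out to the left (+y) of the foot of the grip and travels with it, 46 mm beside the grip's mid plane, 28 mm over the bench; same axes as the grip.
- mark (a point): Inner end of the upright ridge (3 mm thick, top 43 mm over the bench) on the small dark index clamp on the rail at the reader's left edge. Axes as the grip: the pointer is level with the mark when the two agree along x; across (y) they stand 1 mm apart. The clamp stays put during a run, 35 to 65 mm out from the pointer's home place.
- stop_rib (a point): Centre of the top of the rib on the mushroom head of the stop station (white box 72 mm square, 44 mm high, fixed to the bench right of the reader). The rib is 36 mm long (this point's x), 12 mm wide (y) and stands 22 mm above the round head, 42 mm across; its top is 93 mm over the bench when the head is up. The point moves and turns with the head.
- stop_push (a joint): How far the head is pressed, m: 0 up, 0.007 fully down. Spring: about 3 N at the top, 8 N fully down; it springs back up when let go.
- stop_turn (a joint): How far the head is turned clockwise seen from above, rad: near 0 at the start (tripped), 0.9 at the end stop (reset). Slight friction of 0.04 N m; it stays where it is left.
- spare_vial: Loose white vial, 25 mm across, 56 mm tall, standing behind the stop station; origin at the centre of its underside. Not to be disturbed.
- marker: Marker pen 135 mm long (its y), 16 mm thick, lying near the front edge of the bench; origin at the centre of its underside. Not to be disturbed.
- timer: Bench timer 72 x 66 x 21 mm, to the left of the reader's front; origin at the centre of its underside. Not to be disturbed.

How it is judged:
By the outcome, as a careful person would: the job done as asked, in the order asked, and still so for the second after the job is handed in, while the arm keeps its last pose, push and grip.
It also fails if it takes over 51 s, if anything falls off the work surface, if the arm or the gripper's body presses on something with over 40 N, if the wrist force passes 120 N, or if a joint passes its speed limit or range.

## Working session

There is one attempt and no reset: what is moved stays moved. The work goes in short steps, each a Python script; the robot and the scene stay as the last script left them, time stands still between calls to the robot, and variables do not carry over. Pictures are saved under pics/ and viewed, about 8 in all and at most 12, crops included, and the job is handed in when it is done.

```bash
mkdir -p pics
cat > h.py <<'E'
import numpy as np,cv2
from plant import r
from scipy.spatial.transform import Rotation as R
def ray(cm,uv):
    K=np.array(cm["mtx"],float);D=np.array(cm["D"],float)
    p=cv2.undistortPoints(np.array([[uv]],float),K,D)[0,0]
    M=cv2.Rodrigues(np.array(cm["rvec"],float))[0];t=np.array(cm["tvec"],float).ravel()
    return -M.T@t, M.T@np.array([p[0],p[1],1])
def atz(cm,uv,z):
    c,d=ray(cm,uv);return c+d*(z-c[2])/d[2]
def proj(cm,P):
    return cv2.projectPoints(np.array(P,float).reshape(-1,1,3),np.array(cm["rvec"],float),np.array(cm["tvec"],float),np.array(cm["mtx"],float),np.array(cm["D"],float))[0][:,0]
def down(yaw): # tool z down, tool y axis (jaws) at angle yaw in world
    y=np.array([np.cos(yaw),np.sin(yaw),0]);z=np.array([0,0,-1.]);x=np.cross(y,z)
    return R.from_matrix(np.c_[x,y,z]).as_quat()
E
python3 - <<'E'
from h import *
a=r.grab_frame("scene");b=r.grab_frame("side")
cv2.imwrite("pics/scene.png",cv2.resize(a,(800,600)));cv2.imwrite("pics/side.png",cv2.resize(b,(800,600)))
for n in("scene","side","wrist"):
    cm=r.camera_model(n);print(n,ray(cm,(256,192)),cm["mtx"])
print(r.get_ee_rot(),r.get_time())
E
```

```text
scene (array([128.74911736, 443.49808835, 465.32504628]), array([ 0.46309888, -0.76111208, -0.45427473])) [[360.80940708   0.         253.51243324]
 [  0.         360.80940708 188.97754794]
 [  0.           0.           1.        ]]
side (array([125.58825507, 472.10204492, 466.05275334]), array([ 0.44824265, -0.78580847, -0.42636295])) [[390.99981433   0.         250.69942601]
 [  0.         390.99981433 193.65922655]
 [  0.           0.           1.        ]]
wrist (array([ 256.6136546 , -573.96595846,  373.06981866]), array([-0.25370509, -0.08757967, -0.96334574])) [[295.85928592   0.         253.88371366]
 [  0.         295.85928592 193.33371262]
 [  0.           0.           1.        ]]
[ 9.87954590e-01  1.54741414e-01 -1.83358633e-05 -9.07030516e-04] 0.1
```

View pics/scene.png

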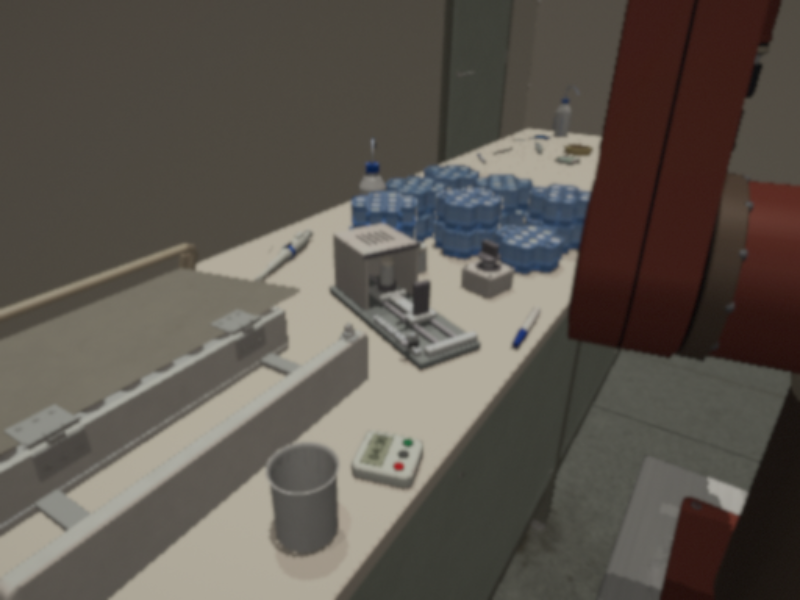

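View pics/side.png

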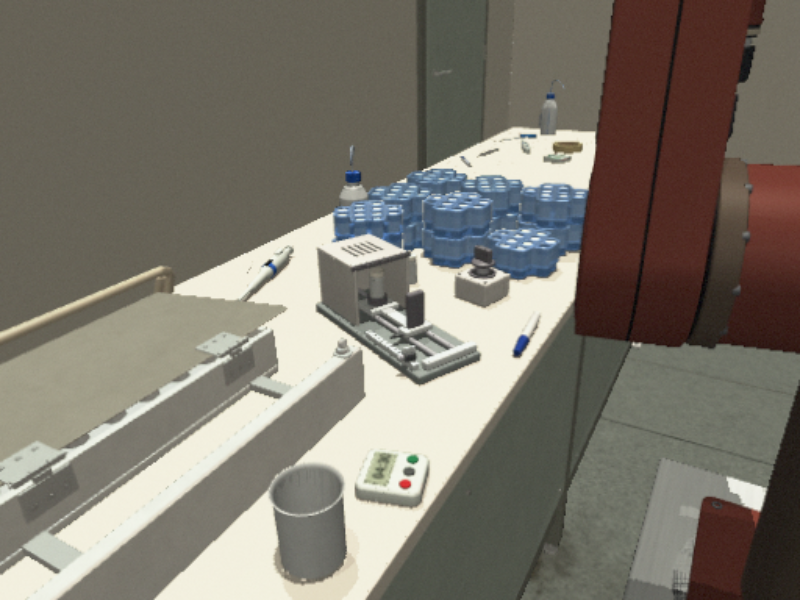

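The scene camera is blurred, the side camera is sharp. In the side picture (800x600): grip top at about (415,293), rib (483,249), pen (528,333), plate corners (478,355), (418,377), (318,307). The vial is visible in the hood at (377,288), and the spare vial behind the box at (411,268).

Run:
```python
from h import *
cm=r.camera_model("side")
s=.64
for n,uv,z in [("griptop",(415,293),85),("griptop",(415,293),95),("rib",(483,249),93),("boxtopL",(456,283),44),("boxtopF",(488,292),44),("boxtopR",(508,277),44),("cornR",(478,355),8),("cornF",(418,377),8),("cornRL",(318,307),8),("pen1",(520,350),8),("pen2",(536,316),8),("spare",(411,258),56),("hoodFL",(352,264),117),("hoodBL",(319,249),117),("hoodFR",(407,250),117)]:
    print(n,z,atz(cm,(uv[0]*s,uv[1]*s),z).round(0))
im=r.grab_frame("side")
cv2.imwrite("pics/crop.png",cv2.resize(im[140:250,190:340],(800,587),interpolation=cv2.INTER_CUBIC))
```

```text
griptop 85 [ 518. -262.   85.]
griptop 95 [ 508. -242.   95.]
rib 93 [ 490. -459.   93.]
boxtopL 44 [ 517. -408.   44.]
boxtopF 44 [ 454. -398.   44.]
boxtopR 44 [ 447. -472.   44.]
cornR 8 [ 413. -258.    8.]
cornF 8 [ 463. -165.    8.]
cornRL 8 [ 720. -284.    8.]
pen1 8 [ 364. -300.    8.]
pen2 8 [ 377. -418.    8.]
spare 56 [ 627. -451.   56.]
hoodFL 117 [ 622. -252.  117.]
hoodBL 117 [ 707. -283.  117.]
hoodFR 117 [ 575. -342.  117.]
```

View pics/crop.png

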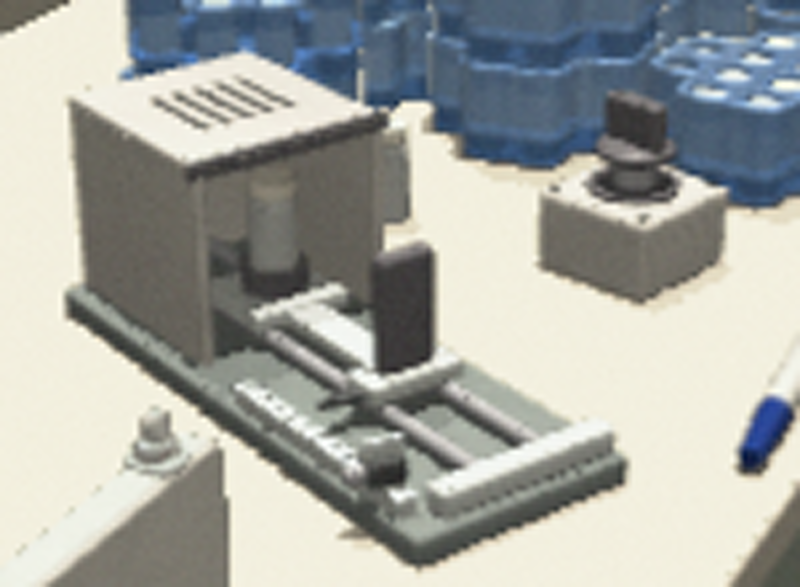

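Run:
```python
from h import *
r.movep([430,-370,240],down(-0.46))
cm=r.camera_model("wrist");im=r.grab_frame("wrist")
import pickle;pickle.dump(cm,open("cm1.pkl","wb"))
cv2.imwrite("pics/w1.png",im);cv2.imwrite("pics/w1v.png",cv2.resize(im,(800,600),interpolation=cv2.INTER_CUBIC))
print(r.get_time(),r.get_q(),r.get_ee_pos(),ray(cm,(256,192))[0])
```

```text
1.4417 [-8.51587829e-01  7.77182570e-02  1.66928880e+00 -4.50292858e-04
  1.39450141e+00 -3.89322096e-01] [ 429.27301328 -371.13813313  239.95706789] [ 459.98674351 -309.24717906  382.71232837]
```

View pics/w1v.png

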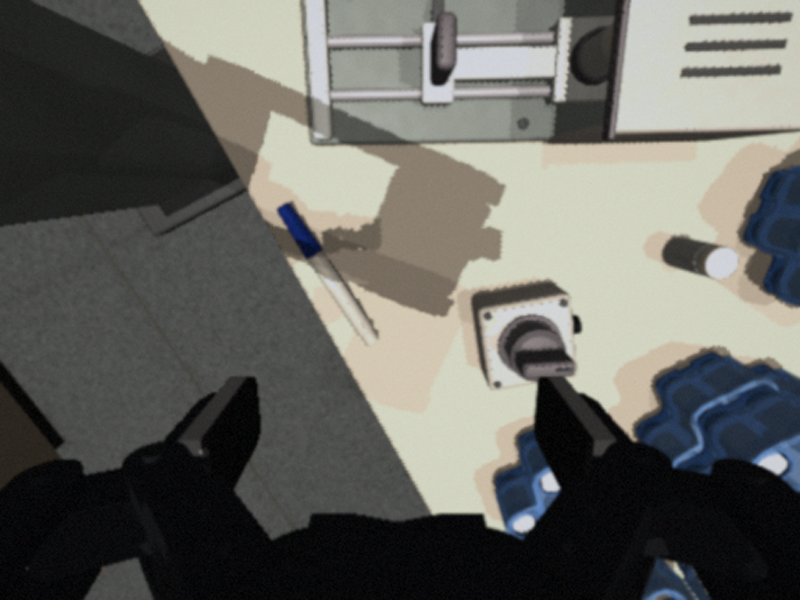

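Wrist picture (800x600): rib top from about (527,372) to (577,366), spare vial top (721,263), pen (280,205) to (375,343), grip top at about (446,30), reader edge (312,140) to (610,135). The jaws are well aligned with the reader.

Run:
```python
from h import *
import pickle
cm=pickle.load(open("cm1.pkl","rb"));s=.64
for n,uv,z in [("ribA",(526,372),93),("ribB",(577,365),93),("ribc",(552,367),93),("b1",(478,310),44),("b2",(568,292),44),("b4",(492,388),44),("spare",(721,263),56),("gripA",(447,14),89),("gripB",(443,50),89),("gripB",(443,50),95),("hoodR",(612,133),117),("hoodR2",(800,129),117),("plate",(312,140),8),("plate2",(555,141),8)]:
    print(n,z,atz(cm,(uv[0]*s,uv[1]*s),z).round(0))
# closer look at station: camera over rib
r.movep([478,-500,170],down(-0.46))
cm=r.camera_model("wrist");im=r.grab_frame("wrist")
pickle.dump(cm,open("cm2.pkl","wb"))
cv2.imwrite("pics/w2.png",im);cv2.imwrite("pics/w2v.png",cv2.resize(im,(800,600),interpolation=cv2.INTER_CUBIC))
print(r.get_time(),r.get_q(),r.get_ee_pos(),ray(cm,(256,192))[0],proj(cm,[490,-459,93])/s)
```

```text
ribA 93 [ 480. -466.   93.]
ribB 93 [ 513. -477.   93.]
ribc 93 [ 497. -471.   93.]
b1 44 [ 470. -429.   44.]
b2 44 [ 537. -446.   44.]
b4 44 [ 454. -494.   44.]
spare 56 [ 638. -469.   56.]
gripA 89 [ 522. -247.   89.]
gripB 89 [ 513. -262.   89.]
gripB 95 [ 512. -263.   95.]
hoodR 117 [ 572. -344.  117.]
hoodR2 117 [ 662. -387.  117.]
plate 8 [ 412. -260.    8.]
plate2 8 [ 578. -344.    8.]
2.1583 [-9.21986058e-01  4.19500407e-01  1.39348025e+00  2.54711258e-04
  1.32835941e+00 -4.61488175e-01] [ 477.73419782 -499.76527764  170.88896445] [ 507.77786394 -438.62865952  312.47893693] [[382.74511136 228.92342232]]
```

View pics/w2v.png

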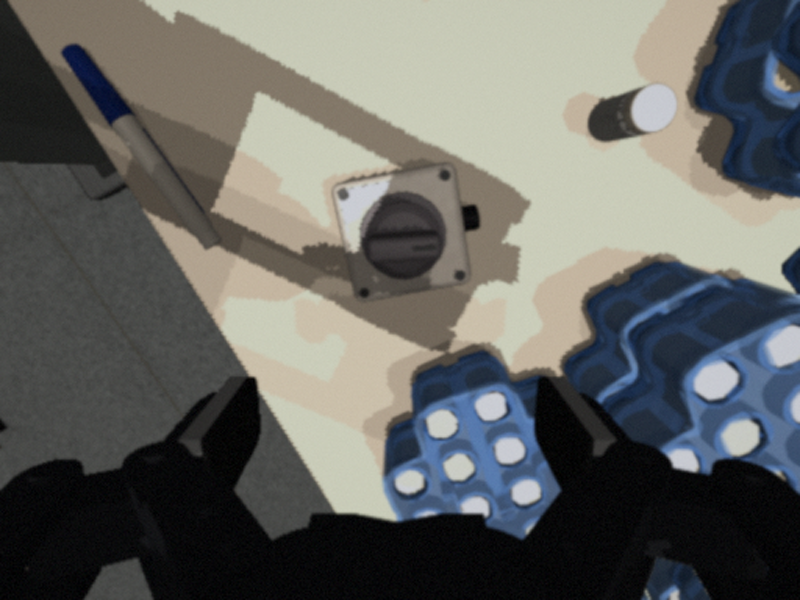

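The station is centred at about (405,235), with the rib roughly horizontal; the spare vial top is at (653,107). I need a crop to read the rib ends.

Run:
```python
from h import *
im=cv2.imread("pics/w2.png")[95:200,205:310]
cv2.imwrite("pics/w2c.png",cv2.convertScaleAbs(cv2.resize(im,(600,600),interpolation=cv2.INTER_CUBIC),alpha=1.6,beta=10))
```

```text
(no output)
```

View pics/w2c.png

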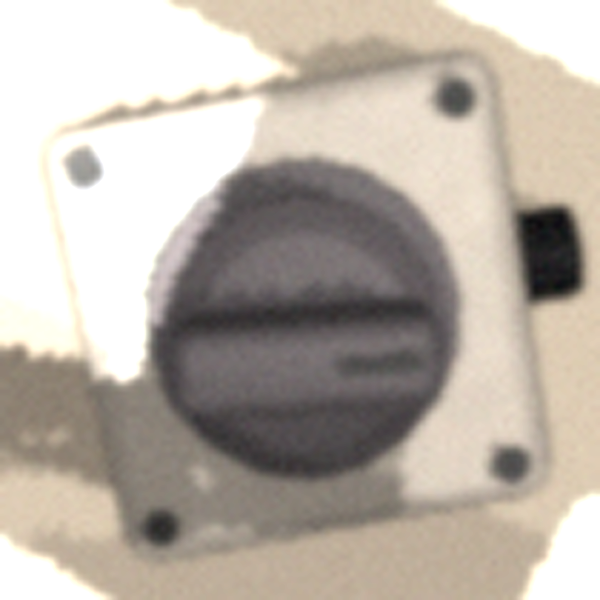

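Run:
```python
from h import *
import pickle
cm=pickle.load(open("cm2.pkl","rb"))
f=lambda p:(205+p[0]*.175-.41,95+p[1]*.175-.41)
A,B=[atz(cm,f(p),93)for p in[(176,373),(446,355)]]
print(A,B,(A+B)/2,np.linalg.norm(B-A),np.arctan2(*(B-A)[1::-1]))
c=[atz(cm,f(p),44)for p in[(50,137),(490,55),(547,490),(132,555)]]
print(np.mean(c,0),np.linalg.norm(c[1]-c[0]),np.linalg.norm(c[3]-c[0]),np.arctan2(*(c[1]-c[0])[1::-1]))
print(atz(cm,(653*.64,107*.64),56))
```

```text
[ 479.11716027 -464.67051459   93.        ] [ 511.71855224 -478.20731378   93.        ] [ 495.41785625 -471.43891418   93.        ] 35.30008060619952 -0.3935591117076335
[ 495.08091465 -471.60835235   44.        ] 68.34495266085366 67.62305877972935 -0.28332070832869893
[ 638.73034966 -468.78329795   56.        ]
```

Rib length, heights and box centre agree: rib at (495.3, -471.5), yaw -0.394. Now I press, release and turn.

Run:
```python
from h import *
c=np.array([495.3,-471.5]);y0=-0.394+np.pi/2
P=lambda z:[*c,z]
r.gripper_to(0.0,40)
r.movep(P(150),down(y0))
r.servo_line(P(100),feed=120); f0=np.array(r.get_wrist_force())
hit=r.servo_line(P(80),feed=20,contact_N=18)
print("press",hit,r.get_ee_pos(),np.array(r.get_wrist_force())-f0); r.dwell(.4)
print(r.get_ee_pos(),np.array(r.get_wrist_force())-f0)
r.servo_line(P(120),feed=60)
r.gripper_to(0.5); r.servo_line(P(75),feed=80,contact_N=15); print(r.get_ee_pos())
r.gripper_to(0,40); print("w",r.get_width(),np.array(r.get_wrist_force())-f0)
t0=np.array(r.get_torque())
for a in np.r_[np.arange(.15,.9,.15),.9,.94,.97]:
    r.servo_line(P(75),down(y0-a)); print(round(a,2),(np.array(r.get_torque())-t0).round(2),r.get_time())
r.dwell(.2);R0=R.from_quat(r.get_ee_rot()).as_matrix();print(np.arctan2(R0[1,1],R0[0,1])-y0,(np.array(r.get_torque())-t0).round(2),r.get_time(),r.get_width())
```

```text
press True [ 495.83846676 -472.10665361   86.2781999 ] [-2.01372156  0.54984784  7.49909059]
[ 495.83590419 -472.09067226   86.26570108] [-1.90653564  0.59094763  7.29632951]
[ 495.32678733 -471.55506488   74.88947203]
w 0.1279682861379862 [-0.78807823  0.35194842  2.33630574]
0.15 [-0.15  0.   -0.06] 8.6667
0.3 [-0.34 -0.04 -0.  ] 8.9667
0.45 [-0.55 -0.03 -0.07] 9.2667
0.6 [-0.81  0.02 -0.06] 9.5667
0.75 [-0.92  0.11  0.01] 9.8667
0.9 [-0.92  0.2   1.59] 10.1667
0.94 [-0.93  0.12  2.1 ] 10.4167
0.97 [-0.94  0.14  2.41] 10.6667
-0.961156389066004 [-0.92  0.14  2.41] 10.8667 0.13031690083436676
```

The 18 N contact exceeds the spring's 8 N maximum, so the head reached its hard stop. The turn ended against the end stop at 2.4 N m. I release, check the rib, then look at the shuttle.

Run:
```python
from h import *
import pickle
r.gripper_to(0.6); p=r.get_ee_pos(); r.servo_line([495.3,-471.5,125],feed=100)
r.movep([440,-440,190],down(-0.46))
r.movep([480,-505,170],down(-0.46)); cmA=r.camera_model("wrist");a=r.grab_frame("wrist")
r.movep([505,-282,170],down(-0.46))
cmB=r.camera_model("wrist");b=r.grab_frame("wrist")
pickle.dump((cmA,cmB),open("cm3.pkl","wb"));cv2.imwrite("pics/a3.png",a);cv2.imwrite("pics/b3.png",b)
uv=proj(cmA,[495.3,-471.5,93])[0].astype(int);print(uv,r.get_time())
i,j=uv[::-1]-50
A=cv2.resize(a[max(i,0):i+100,j:j+100],(300,300),interpolation=cv2.INTER_CUBIC)
out=np.zeros((375,800,3),np.uint8);out[:,:500]=cv2.resize(b,(500,375));out[:300,500:]=A
cv2.imwrite("pics/v3.png",out)
```

```text
[253 155] 14.05
```

View pics/v3.png

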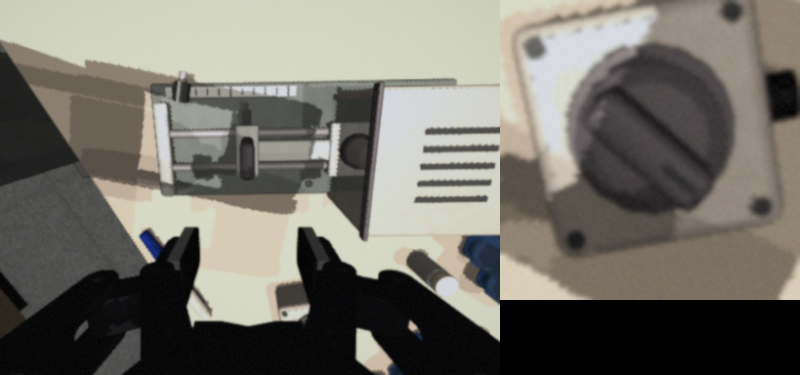

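The rib is clearly turned about 47-50° clockwise. The grip is at about (248,158) in the left half, the pointer at about (246,110), and the clamp at about (182,88). I'll enlarge both.

Run:
```python
from h import *
a=cv2.imread("pics/a3.png")[105:185,213:293];b=cv2.imread("pics/b3.png")[65:205,150:360]
cv2.imwrite("pics/v4.png",cv2.convertScaleAbs(cv2.resize(b,(800,533),interpolation=cv2.INTER_CUBIC),alpha=1.5,beta=10))
g=cv2.convertScaleAbs(cv2.resize(a,(400,400),interpolation=cv2.INTER_CUBIC),alpha=1.6,beta=10)
cv2.imwrite("pics/v5.png",g)
```

```text
(no output)
```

View pics/v4.png

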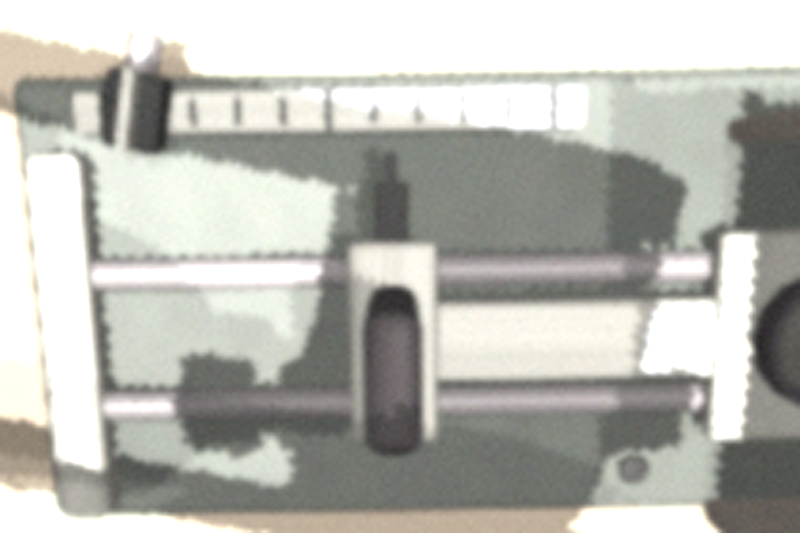

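View pics/v5.png

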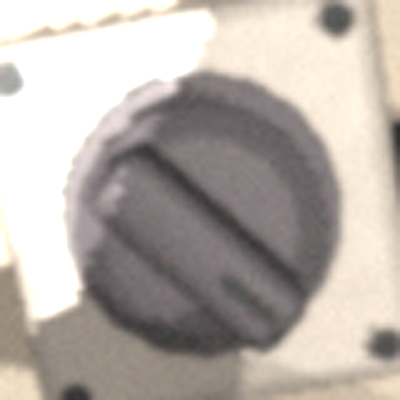

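The turned rib lies at about 41° in the picture. In the grip crop: grip top about (393,375), pointer tip about (385,152), ridge inner end about (126,148).

Run:
```python
from h import *
import pickle
cmA,cmB=pickle.load(open("cm3.pkl","rb"));S=r.camera_model("side")
fa=lambda p:(213+p[0]*.2-.4,105+p[1]*.2-.4)
for p,q in [((148,150),(300,290)),((95,212),(262,345))]:
    A,B=atz(cmA,fa(p),93),atz(cmA,fa(q),93);print("rib yaw",np.arctan2(*(B-A)[1::-1]))
f=lambda p:(150+p[0]*.2625-.37,65+p[1]*.2625-.37)
c1,d1=ray(cmB,f((393,378)));c2,d2=ray(S,(190+408*.1875,140+257*.1875))
M=np.c_[d1,-d2];s=np.linalg.lstsq(M,c2-c1,rcond=None)[0];P1,P2=c1+s[0]*d1,c2+s[1]*d2;print("griptop",P1,P2)
e=[atz(cmB,f(p),10) for p in[(105,505),(560,510),(300,80),(600,78)]]
hd=[atz(cmB,f(p),32) for p in[(395,245),(392,440)]];print("foot",hd)
for p in e: print(p.round(1))
ax=np.array([np.cos(-.46),np.sin(-.46)])
for z in(86,89,92):print(z,atz(cmB,f((393,378)),z))
pt=atz(cmB,f((386,152)),28);mk=atz(cmB,f((127,148)),43);pe=atz(cmB,f((126,148)),28)
print(pt,mk,(pt-mk)[:2]@ax,(pt-pe)[:2]@ax,np.array([-ax[1],ax[0]])@(pt-mk)[:2])
# hood front edge direction from reader plate back edge
b=[atz(cmB,(u*1.024,v*1.024),117) for u,v in[(380,87),(366,236)]];print(b,np.arctan2(*(b[0]-b[1])[1::-1])-np.pi/2)
```

```text
rib yaw -1.198305381496734
rib yaw -1.1352307201195206
griptop [ 516.82014311 -257.84988193   84.56957936] [ 514.43412144 -259.34453879   85.00382015]
foot [array([ 527.55824625, -237.07451672,   32.        ]), array([ 505.17380894, -280.57423536,   32.        ])]
[ 422.3 -266.3   10. ]
[ 536.2 -324.3   10. ]
[ 523.5 -191.1   10. ]
[ 591.7 -224.3   10. ]
86 [ 516.93664863 -257.62028924   86.        ]
89 [ 517.18099394 -257.13876789   89.        ]
92 [ 517.42533924 -256.65724654   92.        ]
[ 535.25992875 -216.59397541   28.        ] [ 482.43948487 -189.82259521   43.        ] 59.21499422248616 62.86104253429796 -0.5390260177894688
[array([ 616.7922549 , -248.16981428,  117.        ]), array([ 573.20874282, -342.71369155,  117.        ])] -0.43195318040770414
```

Rib yaw is about -1.17 (expected -1.18), so the head is reset. The pointer-to-mark distance is about 59 mm, within the 35–65 range. Now I grip the shuttle and draw it out part way, then measure again.

Run:
```python
from h import *
import pickle
q=down(-.46);ax=np.array([np.cos(-.46),np.sin(-.46),0]);g=np.array([516.5,-258,44.])
r.gripper_to(.5)
r.movep(g+[0,0,70],q);print(r.servo_line(g,feed=80,contact_N=12),r.get_ee_pos())
r.gripper_to(0,60);print("w",r.get_width(),r.get_wrist_force());f0=np.array(r.get_wrist_force())
r.servo_line(g-50*ax,feed=35);r.dwell(.2)
cm=r.camera_model("wrist");im=r.grab_frame("wrist");pickle.dump(cm,open("cm5.pkl","wb"));cv2.imwrite("pics/b5.png",im)
p=np.array(r.get_ee_pos());print(p,(g-p)@ax,(np.array(r.get_wrist_force())-f0)@ax,r.get_width(),r.get_time())
# where expected
uv=proj(cm,[[482.4,-189.8,43],[535.3,-216.6,28]-50*ax]);print(uv)
x0,y0=(uv.mean(0)-[50,37]).astype(int);x0=max(x0,0);y0=max(y0,0);print(x0,y0)
cv2.imwrite("pics/v6.png",cv2.convertScaleAbs(cv2.resize(im[y0:y0+75,x0:x0+100],(800,600),interpolation=cv2.INTER_CUBIC),alpha=1.5,beta=10))
```

```text
False [ 516.98785976 -258.29165915   44.5694852 ]
w 0.13361865302051346 [-2.18535413  0.46890628  4.8008287 ]
[ 472.47208148 -237.0293663    44.70590401] 48.761199483053375 8.749582381054616 0.1291758234626214 17.8833
[[229.40189056 156.00168474]
 [248.80485367 152.73424929]]
189 117
```

View pics/v6.png

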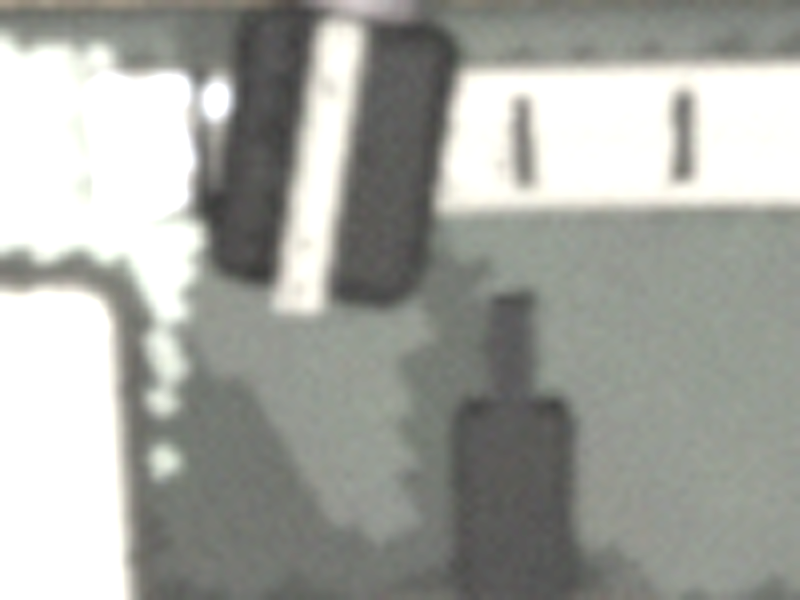

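Pointer tip at (512,297) in the crop, ridge inner end centred at (302,308). The ridge is about 53 px wide, matching 3 mm at z=43.

Run:
```python
from h import *
import pickle
cm=pickle.load(open("cm5.pkl","rb"));f=lambda p:(189+p[0]*.125-.44,117+p[1]*.125-.44)
ax=np.array([np.cos(-.46),np.sin(-.46),0])
pt=atz(cm,f((512,297)),28);mk=atz(cm,f((302,310)),43)
print(pt,mk,"gap",(pt-mk)@ax,"across",(pt-mk)@[-ax[1],ax[0],0])
w=[atz(cm,f(p),43) for p in[(275,310),(329,314)]];print(np.linalg.norm(w[1]-w[0]))
d=(pt-mk)@ax
p=np.array(r.get_ee_pos())
g=np.array([516.5,-258,44.]); cmd=g-50*ax-(d)*ax
r.servo_line(cmd,feed=15);r.dwell(.3)
p2=np.array(r.get_ee_pos());print("moved",(p-p2)@ax,r.get_width())
cm=r.camera_model("wrist");im=r.grab_frame("wrist");pickle.dump(cm,open("cm6.pkl","wb"));cv2.imwrite("pics/b6.png",im)
uv=proj(cm,[mk,pt-d*ax]);print(uv);x0,y0=(uv.mean(0)-[50,37]).astype(int);print(x0,y0,r.get_time())
cv2.imwrite("pics/v7.png",cv2.convertScaleAbs(cv2.resize(im[y0:y0+75,x0:x0+100],(800,600),interpolation=cv2.INTER_CUBIC),alpha=1.5,beta=10))
```

```text
[ 492.08315974 -195.7598193    28.        ] [ 481.2023628  -188.82889193   43.        ] gap 12.826737354235075 across -1.3799655783283529
3.3037660025432825
moved 12.593992606434606 0.1337328788621286
[[252.05267253 154.95053594]
 [252.11287772 153.33766422]]
202 117 19.2417
```

View pics/v7.png

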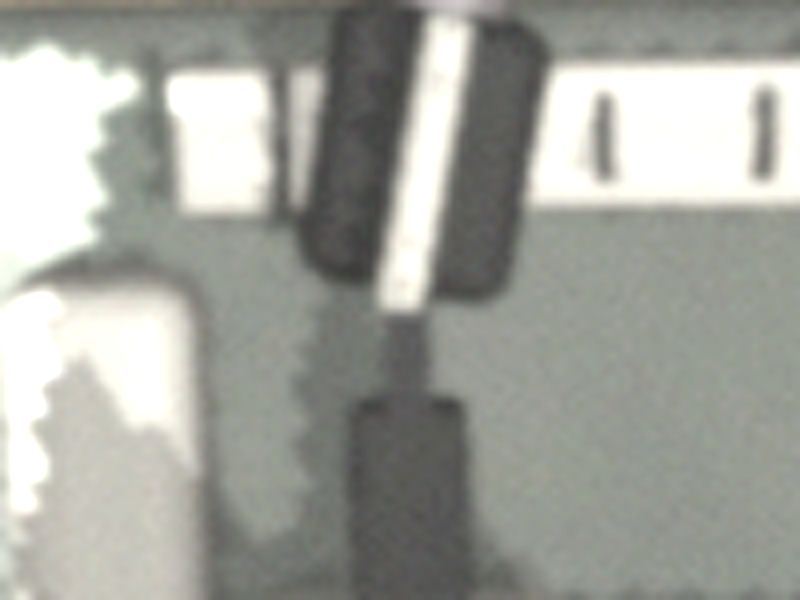

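The pointer (centre about x=406) lies just under the ridge end (centre about x=403). I compute the residual and check the vial with the last picture.

Run:
```python
from h import *
import pickle
cm=pickle.load(open("cm6.pkl","rb"));f=lambda p:(202+p[0]*.125-.44,117+p[1]*.125-.44)
ax=np.array([np.cos(-.46),np.sin(-.46),0])
pt=atz(cm,f((406,303)),28);mk=atz(cm,f((403,312)),43);d=(pt-mk)@ax
print("gap",d,"across",(pt-mk)@[-ax[1],ax[0],0])
p=np.array(r.get_ee_pos());print(p,r.get_width(),r.get_wrist_force())
S=r.camera_model("side");s=r.grab_frame("side");w=cv2.imread("pics/b6.png")
out=np.zeros((600,800,3),np.uint8);out[:300,:400]=cv2.resize(w,(400,300));out[:,400:]=cv2.resize(s[130:250,240-20:300],(400,600))
cv2.imwrite("pics/v8.png",cv2.convertScaleAbs(out,alpha=1.3))
```

```text
gap 0.16375447368855447 across -1.6736609800910789
[ 461.09268251 -231.58383654   44.70386668] 0.13398258518702835 [ 5.63772154 -5.96298648  0.66041439]
```

View pics/v8.png

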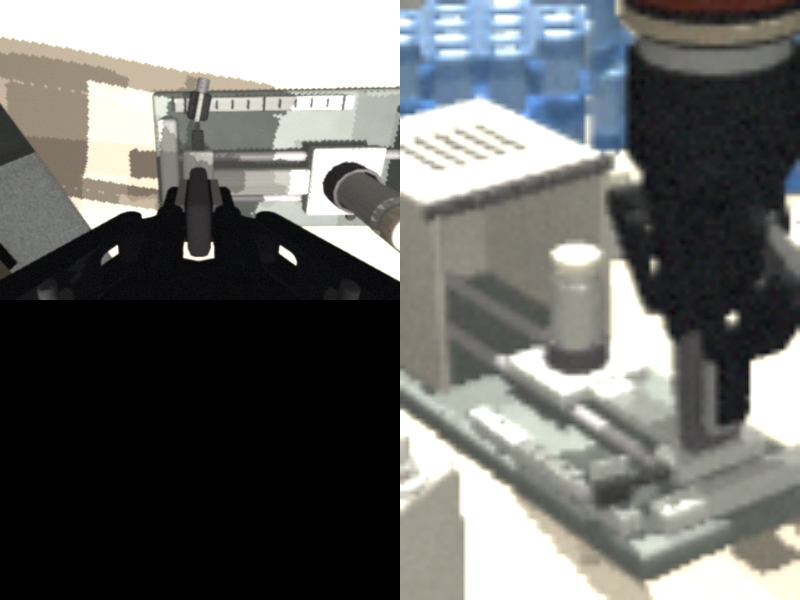

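The vial stands upright in the cup at about (577,310), the grip is held and the residual is about 0.2 mm. Handing in.

```bash
python3 -c "
from h import *
print(r.hand_in(),r.get_time(),r.get_ee_pos())"
```

```text
the job is handed in; nothing more can be done
the job is handed in; nothing more can be done
```

I did the job in the order asked and handed it in at about 19 s, with the gripper still holding the shuttle at the mark.

- **Press:** I pressed the head with closed fingers until an 18 N contact, at z = 86.3 mm. The spring gives only 8 N, so this was the hard stop. Just after the stop the force read about 7.4 N at roughly 6.7 mm of travel, so the fully-down point rests on that contact. I then lifted clear so the head could spring up.
- **Turn:** I gripped the rib and turned it clockwise against a firm end stop of about 2.4 N m. In the picture the rib ended at a yaw of about -1.17, where I expected -1.18. It turned about 0.78 rad rather than 0.9, because it already stood about 0.11 rad round at the start.
- **Shuttle:** I gripped the shuttle and drew it out about 61 mm. The last wrist picture puts the pointer 0.2 mm from the ridge along x. Across, it read 1.7 mm against the 1 mm stated, which I put down to reading the tip where the ridge hides it.
- **Vial and loose objects:** The last side picture shows the vial upright in the cup. I did not touch the spare vial, the marker pen or the timer, but I took no final picture of them.

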